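Charge a piston doser to its set mark and hold

TASK

Get the bench doser ready to draw a portion: first turn its valve selector clockwise from the one-pip mark to the three-pip mark, and only then pull the piston straight up out of its bore by the black crossbar, without wrenching it sideways, until the steel line round the crossbar is level with the pointer on the post beside it. Finish while still gripping the crossbar and holding the piston still at that height, with its lower end inside the bore; leave the pointer, and the cups and other things on the bench, where they are.

Things in the scene. Friction and masses are not known exactly. Their poses are not given: they have to be found in the camera images.
- doser: Fixed bench doser on a steel plate 160 x 340 x 12 mm. Origin: plate's centre, on the bench; y along the plate, z up. At y = +100 mm a white housing (120 x 120 mm, top 60 mm up) with the selector; at y = -60 an aluminium block (60 x 60 mm, top 140 mm up) with the upright bore (21.5 mm wide, 115 mm deep); at y = -155 a post 10 mm wide, 275 mm high, with the pointer.
- bore_mouth (a point): Centre of the bore's mouth in the top face of the aluminium block, 140 mm above the bench.
- valve_grip (a point): Middle of the selector's black bar grip, on its upright turning axis, 97 mm above the bench. The bar is 46 mm long, 14 mm wide, 72 to 104 mm above the bench, on a disc 48 mm across. It lies along this point's x axis, which turns with the knob; the white stripe at its -x end shows the setting.
- valve (a joint): Turn of the selector in rad, clockwise from above: 0 = one-pip mark (start; bar along the doser's x, stripe to -x), 0.698 = two pips, 1.396 = three pips, 2.094 = four pips and end stop. A detent pulls it to the nearest mark once it is let go (about 0.06 N m to turn past).
- piston_grip (a point): Centre of the piston's black crossbar, at mid-height, where a thin steel line runs round it. The bar is 76 mm long along this point's y axis (within about 20 degrees of the doser's y), 24 mm thick along its x, 26 mm high. At the start, fully down, this point is 185 mm above the bench.
- pointer_tip (a point): Tip of the flat steel pointer (8 mm wide, 3 mm thick) that sticks out from the black clamp on the post towards the piston; mid-thickness. It is 60 mm from the bore's axis, and 40 to 75 mm higher than the crossbar's starting mid-height.
- piston: The same piston, loose, about 0.4 kg: under the crossbar a steel rod 20 mm in diameter, 147 mm long, that slides and turns freely in the bore with 1.5 mm of play. Origin at the centre of the rod's foot, 160 mm below the crossbar's centre; z along the rod, upwards.
- cup_a: A small steel portion cup, 66 mm wide, 50 mm high, on the robot's side of the doser; leave it. Origin at its underside.
- cup_b: A second such cup, on the robot's side of the doser; leave it. Origin at its underside.
- cup_c: A third such cup, to the left; leave it. Origin at its underside.
- dish: A white dish 90 mm wide, 20 mm high, beyond the doser; leave it. Origin at its underside.
- scraper: A spatula lying to the right; leave it. Origin at its underside.
- flask: A black drinking flask, 68 mm wide, 220 mm high, to the left; leave it. Origin at its underside.
- jar: A white jar, 70 mm wide, 90 mm high, to the right; leave it. Origin at its underside.

How it is judged:
By the outcome, as a careful person would: the job done as asked, in the order asked, and still so for the second after the job is handed in, while the arm keeps its last pose, push and grip.
It also fails if it takes over 54 s, if anything falls off the work surface, if the arm or the gripper's body presses on something with over 40 N, if the wrist force passes 120 N, or if a joint passes its speed limit or range.

ROBOT

A 6-joint arm with a two-finger parallel gripper is mounted at the origin on the work surface. World frame = base frame: x ahead of the robot, y to its left, z up, the work surface at z = 0. Lengths are in m, angles in degrees, forces in N, time in s.
With the tool pointing down it reaches from about 0.3 to 0.75 m from the base axis. Payload 8.5 kg.
Tool frame: the origin (TCP) lies between the finger pads; the fingertips stand 14 mm ahead of it and the grasp point (between the pads) lies 5 mm behind it; x points along the fingers, z is the direction in which the jaws open and shut, and the axes are right-handed (so a half turn about x gives the same grasp; the last joint's range is limited). The gripper opens to 85 mm and grips with 20 to 120 N. Pads are 22 mm wide; open, the fingers measure 114 mm over their backs; the gripper's body (76 mm by 85 mm) begins 54 mm behind the grasp point. The pads swing forward as they close: fully open they stand 13 mm farther back than shut.
Start: joints at [-12.336, 21.807, 74.336, -0, 83.858, -12.336], TCP at [0.55, 0, 0.245] pointing down, gripper open.
Joint ranges: [-178.18, 178.18], [-50.72, 133.34], [12.68, 142.11], [-81.47, 261.47], [9.98, 163.14], [-165.26, 165.26]. Speed limits (degrees/s): [136.94, 136.94, 180, 180, 180, 180].

INTERFACE

Orientations are given as a 3x3 rotation matrix whose columns are the frame's x, y, z axes.
In Python, from rig import env gives the robot as it stands.
- The arm moves only by the shell command python3 -m jog 'ROWS' [FORCE]. ROWS is JSON, a list of rows, each a list of 5 numbers: the opening, from -1 (shut) to 1 (fully open), so that 0 is half open, then the shift along the tool's x, y, z in m, then the turn about the tool's x in rad. In form: [[claw, dx, dy, dz, yaw], ...]. A call has 1 to 20 rows; each row is the pose to reach, as a shift and turn from the pose commanded when the call began, along the tool's axes at that moment; what a row does not reach only later rows make up. A row lasts 1/10 s, in which the tool goes at most 50 mm and 8.59 degrees, less where a joint would pass 70% of its speed; a pose out of reach is approached as far as the arm can. A call with a gripper value outside its range is refused whole. The fingers move at their own pace and stop on an object; FORCE is the grip in N (left out, the last holds). Time passes only in rows, so rows that repeat a pose let the fingers close. It gives the time, the measured TCP pose, the force and the opening at its end, in the units of the state.
- env.observe(): the state, without advancing time (a new reading comes with each control period).
- env.get_image(name): name is "scene" or "side" or "wrist"; returns the picture (400x640x3 uint8, red, green, blue); there is no depth.
- env.camera_model(name): a dict with "fx", "fy", "cx", "cy" (pixels), "k1" (the pictures are not rectified: a ray, as slopes to the right and down, at radius r is drawn at 1 + k1 r^2 times it, then the intrinsics apply), "origin" and "orientation" of the camera in the world. Camera axes: x right, y up, looking along -z (the intrinsics and any distortion apply to the point x, -y, -z); pixel columns grow to the right and rows downward; lengths in m; the calibration is good to about 2 mm. A picture is of the moment at which its call begins: read the wrist's pose just before it. camera_model takes no time and is no camera call; for the wrist camera it gives the pose at the moment of the call.
- env.close_job(): hands the job in, once; it reports no verdict.
The state is a dict: "time_s": time; "q": joint angles; "qvel": joint speeds; "joint_efforts": joint torques, N m; "position": TCP position; "tool_rot": TCP orientation; "ft_force": force on the tool from outside, world axes, zero at the start; "wrist_torque": the same for the moment, N m; "grip_width": finger opening in m.
Only numpy, scipy, OpenCV 4.12 (cv2) and the standard library are available. Lean on these libraries where they do the work, as an engineer would, in place of code of your own. Each camera call takes 0.05 s, during which the arm holds its last target.

## Working session

There is one attempt and no reset: what is moved stays moved. The work goes in short steps, Python scripts to look and compute and a shell command to move; the robot and the scene stay as the last step left them, time stands still between calls to the robot, and variables do not carry over. Pictures are saved under pics/ and viewed, and the job is handed in when it is done.

```bash
ls; mkdir -p pics; python3 - <<'E'
from rig import env
import cv2
s=env.observe();print(s)
for n in ["scene","side","wrist"]:
    print(n,env.camera_model(n))
    im=env.get_image(n);cv2.imwrite(f"pics/{n}0.png",im[:,:,::-1])
E
```

```text
pics
{'time_s': 0.0, 'q': array([-1.23349116e+01,  2.18421627e+01,  7.43861325e+01,  1.44733537e-03,
        8.38593780e+01, -1.23370238e+01]), 'qvel': array([-0.01324455,  0.09743786,  0.02774005, -0.08346457, -0.04117987,
       -0.07322868]), 'joint_efforts': array([-1.00240642e-03, -4.48466885e+01, -2.31285810e+01, -2.87182611e-04,
        4.73836102e-03,  1.77242771e-05]), 'position': array([5.49716634e-01, 7.42381616e-05, 2.44692669e-01]), 'tool_rot': array([[-1.48949604e-03, -3.38815714e-05,  9.99998890e-01],
       [ 3.51422828e-04,  9.99999938e-01,  3.44050503e-05],
       [-9.99998829e-01,  3.51473684e-04, -1.48948404e-03]]), 'ft_force': array([ 0.73434841, -0.67695925,  0.29568954]), 'wrist_torque': array([-0.03540526, -0.0043378 ,  0.00482425]), 'grip_width': 0.08546378801019981}
scene {'fx': 426.14405886178326, 'fy': 426.14405886178326, 'cx': 324.94664781831665, 'cy': 200.74329858444912, 'k1': -0.09839325696305098, 'origin': array([ 1.26953167, -0.75595961,  0.87304583]), 'orientation': array([[ 0.72528112, -0.3921636 ,  0.56584009],
       [ 0.68840109,  0.40303513, -0.60304778],
       [ 0.00843996,  0.8269041 ,  0.56227962]])}
side {'fx': 453.8567258731274, 'fy': 453.8567258731274, 'cx': 322.9876505451964, 'cy': 202.13303740543213, 'k1': -0.021003219349529974, 'origin': array([-0.04664339, -0.71995161,  0.89904345]), 'orientation': array([[ 0.77777218,  0.39435877, -0.48944009],
       [-0.62854466,  0.48620648, -0.60707073],
       [-0.00143472,  0.77979768,  0.62602997]])}
wrist {'fx': 360.4882264830238, 'fy': 360.4882264830238, 'cx': 319.2184110638156, 'cy': 198.24308734893268, 'k1': -0.07581910644096364, 'origin': array([0.55039391, 0.06946065, 0.37220792]), 'orientation': array([[ 9.99994713e-01, -9.88647224e-04,  3.09797367e-03],
       [ 1.02633158e-04,  9.61785811e-01,  2.73802926e-01],
       [-3.25028162e-03, -2.73801161e-01,  9.61780828e-01]])}
```

View pics/scene0.png

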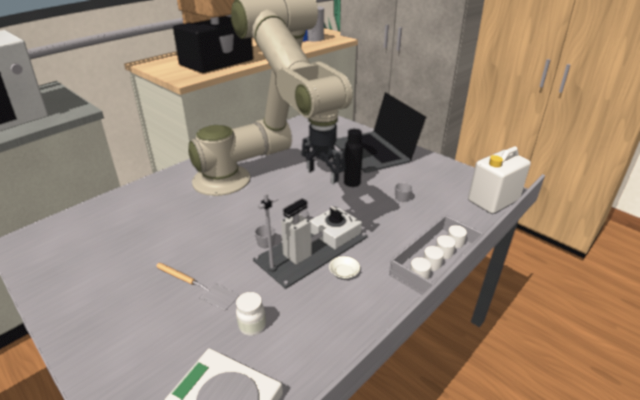

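View pics/side0.png

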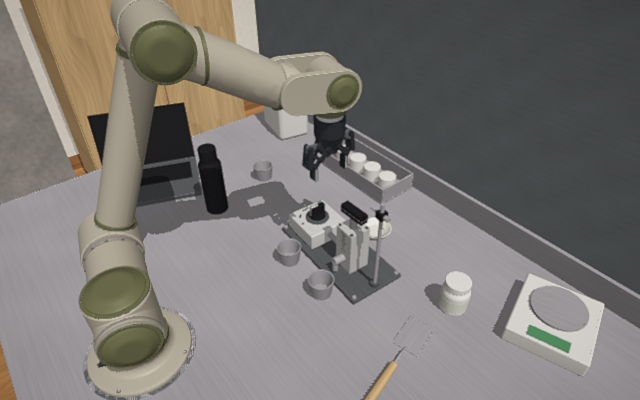

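View pics/wrist0.png

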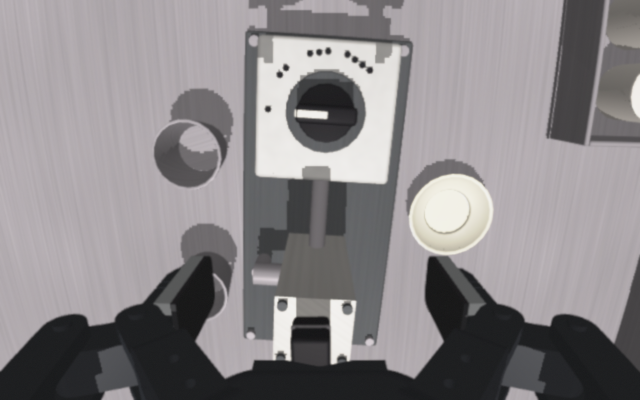

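```bash
cat > h.py <<'E'
import numpy as np,cv2
from rig import env
def proj(m,P):
    P=np.atleast_2d(P);c=(P-m["origin"])@m["orientation"]
    x=c[:,0]/-c[:,2];y=-c[:,1]/-c[:,2];r=x*x+y*y;f=1+m["k1"]*r
    return np.c_[m["fx"]*x*f+m["cx"],m["fy"]*y*f+m["cy"]]
def ray(m,u):
    K=np.array([[m["fx"],0,m["cx"]],[0,m["fy"],m["cy"]],[0,0,1]])
    p=cv2.undistortPoints(np.array([[u]],float),K,np.array([m["k1"],0,0,0]))[0,0]
    return m["orientation"]@np.array([p[0],-p[1],-1])
def onz(m,u,z):
    d=ray(m,u);return m["origin"]+d*(z-m["origin"][2])/d[2]
def crop(im,x,y,w,h,s,n):
    cv2.imwrite("pics/"+n,cv2.resize(im[y:y+h,x:x+w],None,fx=s,fy=s,interpolation=cv2.INTER_CUBIC))
E
python3 - <<'E'
from h import *
w=cv2.imread("pics/wrist0.png");crop(w,240,20,190,150,4,"w0a.png");crop(w,230,220,160,150,4,"w0b.png")
s=cv2.imread("pics/side0.png");crop(s,270,180,150,130,5,"s0a.png")
s=cv2.imread("pics/scene0.png");crop(s,240,180,140,110,5,"c0a.png")
m=env.camera_model("wrist")
for u,z in [((258,38),.06),((400,43),.06),((387,184),.06),((257,176),.06),((247,33),.012),((411,44),.012),((326,112),.104)]: print(u,onz(m,u,z).round(4))
E
```

```text
(258, 38) [0.4997 0.1159 0.06  ]
(400, 43) [0.6153 0.1122 0.06  ]
(387, 184) [ 0.61   -0.0062  0.06  ]
(257, 176) [0.4942 0.001  0.06  ]
(247, 33) [0.4817 0.1276 0.012 ]
(411, 44) [0.6358 0.118  0.012 ]
(326, 112) [0.5545 0.0583 0.104 ]
```

View pics/w0a.png

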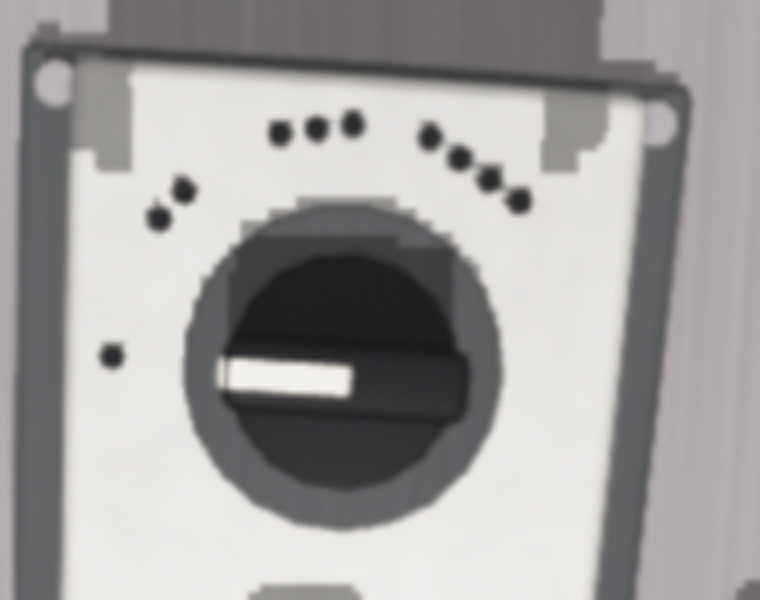

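View pics/w0b.png

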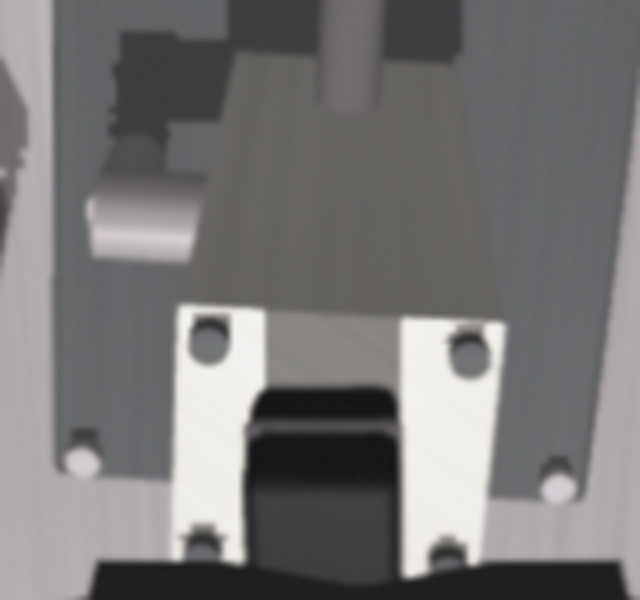

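View pics/s0a.png

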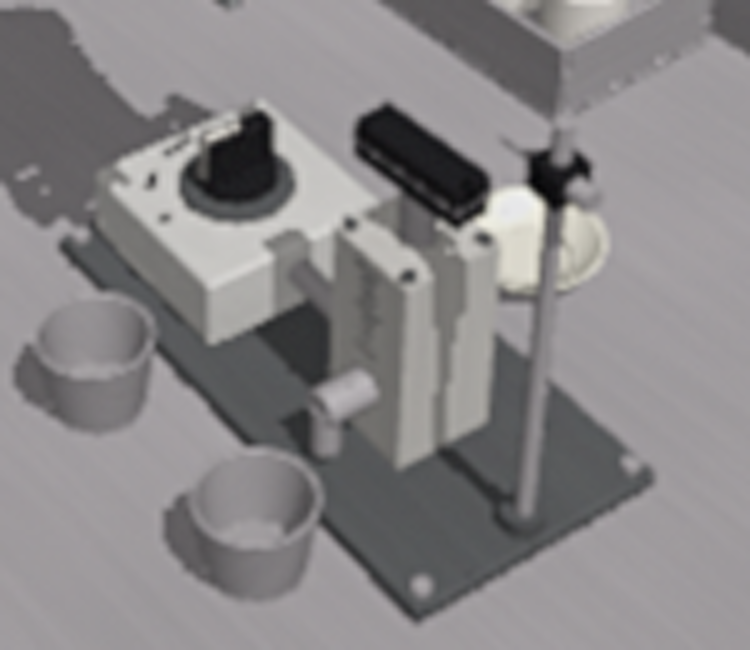

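View pics/c0a.png

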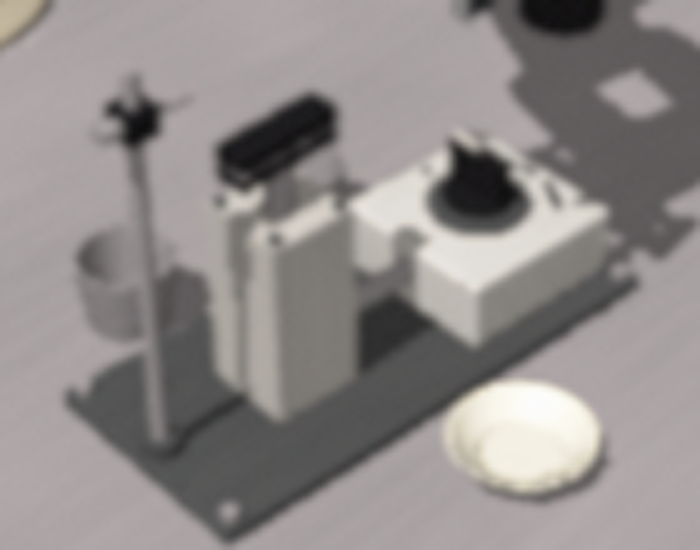

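```bash
cat > fit.py <<'E'
from h import *
from scipy.optimize import least_squares
F=[((-.06,.16,.06),(258,34)),((.06,.16,.06),(400.5,43.7)),((.06,.04,.06),(387,184)),((-.06,.04,.06),(257,176)),
((-.08,.17,.012),(247,31)),((.08,.17,.012),(412.5,42.5)),((-.08,-.17,.012),(244.2,337.5)),((.08,-.17,.012),(375.5,344.5)),
((-.03,-.03,.14),(274.5,296.3)),((.03,-.03,.14),(356.2,300.5))]
P=np.array([f[0] for f in F]);U=np.array([f[1] for f in F])
def W(p,P):
    c,s=np.cos(p[2]),np.sin(p[2]);P=np.atleast_2d(P)
    return np.c_[p[0]+c*P[:,0]-s*P[:,1],p[1]+s*P[:,0]+c*P[:,1],P[:,2]]
E
python3 - <<'E'
from fit import *
m=env.camera_model("wrist")
r=least_squares(lambda p:(proj(m,W(p,P))-U).ravel(),[.55,-.05,0],loss="soft_l1")
p=r.x;print(p[:2],np.degrees(p[2]));print((proj(m,W(p,P))-U).round(1))
print("valve",W(p,[0,.1,.104]),proj(m,W(p,[0,.1,.104])),"bore",W(p,[0,-.06,.14]))
for n in ["side","scene"]:
    mm=env.camera_model(n)
    for q in [(-.08,-.17,.012),(.08,-.17,.012),(0,.1,.104),(0,-.06,.185+.013),(0,-.155,.275),(0,-.12,.185+.055)]: print(n,q,proj(mm,W(p,q)).round(1))
E
```

```text
[ 0.54880898 -0.04358829] -3.6057786166097023
[[-1.  -1.1]
 [ 3.7 -0.8]
 [ 1.3  1.4]
 [-3.1  1. ]
 [-2.3 -1.9]
 [ 2.4 -1.8]
 [-1.4  2. ]
 [ 1.   2.5]
 [ 0.   0.4]
 [-0.   0.8]]
valve [[0.55509809 0.05621375 0.104     ]] [[326.77252261 114.91841458]] bore [[ 0.54503551 -0.10346951  0.14      ]]
side (-0.08, -0.17, 0.012) [[352.5 301.4]]
side (0.08, -0.17, 0.012) [[400.6 273.2]]
side (0, 0.1, 0.104) [[316.3 204. ]]
side (0, -0.06, 0.198) [[353.3 207.7]]
side (0, -0.155, 0.275) [[381.7 203.1]]
side (0, -0.12, 0.24) [[370.3 207.1]]
scene (-0.08, -0.17, 0.012) [[252.1 258.4]]
scene (0.08, -0.17, 0.012) [[285.4 287.1]]
scene (0, 0.1, 0.104) [[336.  209.9]]
scene (0, -0.06, 0.198) [[295.4 204.7]]
scene (0, -0.155, 0.275) [[265.8 194.2]]
scene (0, -0.12, 0.24) [[277.4 200.4]]
```

```bash
python3 -m jog '[[1,0,0.056,0.005,-0.15],[1,0,0.056,0.005,-0.3],[1,0,0.056,0.005,-0.45],[1,0,0.056,0.005,-0.6],[1,0,0.056,0.005,-0.75],[1,0,0.056,0.005,-0.9],[1,0,0.056,0.005,-1.05],[1,0,0.056,0.005,-1.2],[1,0,0.056,0.005,-1.35],[1,0,0.056,0.005,-1.508],[1,0,0.056,0.005,-1.508],[1,0,0.056,0.005,-1.508],[1,0,0.056,0.005,-1.508]]' 30
python3 - <<'E'
from h import *
m=env.camera_model("wrist");im=env.get_image("wrist")[:,:,::-1]
cv2.imwrite("pics/w1.png",im);print(env.observe()["q"])
p=(0.54880898,-0.04358829,np.radians(-3.606))
from fit import W
print(proj(m,W(p,[[0,.1,.104],[-.023,.1,.104],[.023,.1,.104]])))
E
```

```text
time_s: 1.45
position: [0.5549, 0.056, 0.2452]
tool_rot: [[-0.0, -0.998, 0.066], [0.0, 0.066, 0.998], [-1.0, 0.0, 0.0]]
ft_force: [0.1, -0.0, -0.7]
grip_width: 0.0856
[-6.39804627e+00  2.26004252e+01  7.30751687e+01 -1.34896366e-03
  8.43320904e+01 -9.26669160e+01]
[[319.57497423 189.75924534]
 [319.50075888 160.16193284]
 [319.64561818 218.07664802]]
```

View pics/w1.png

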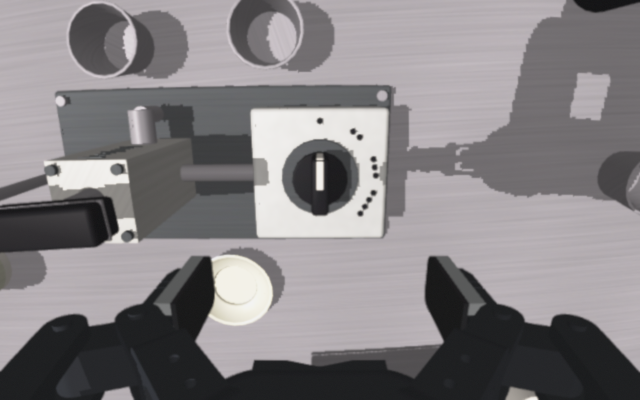

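```bash
python3 - <<'E'
from h import *
crop(cv2.imread("pics/w1.png"),240,100,160,145,5,"w1a.png")
m=env.camera_model("wrist");print(m["origin"],m["orientation"])
E
```

```text
[0.48609579 0.06046945 0.37267955] [[ 6.49680119e-02 -9.60267241e-01 -2.71414781e-01]
 [ 9.97887337e-01  6.24792580e-02  1.78102743e-02]
 [-1.44828869e-04 -2.71998471e-01  9.62297673e-01]]
```

View pics/w1a.png

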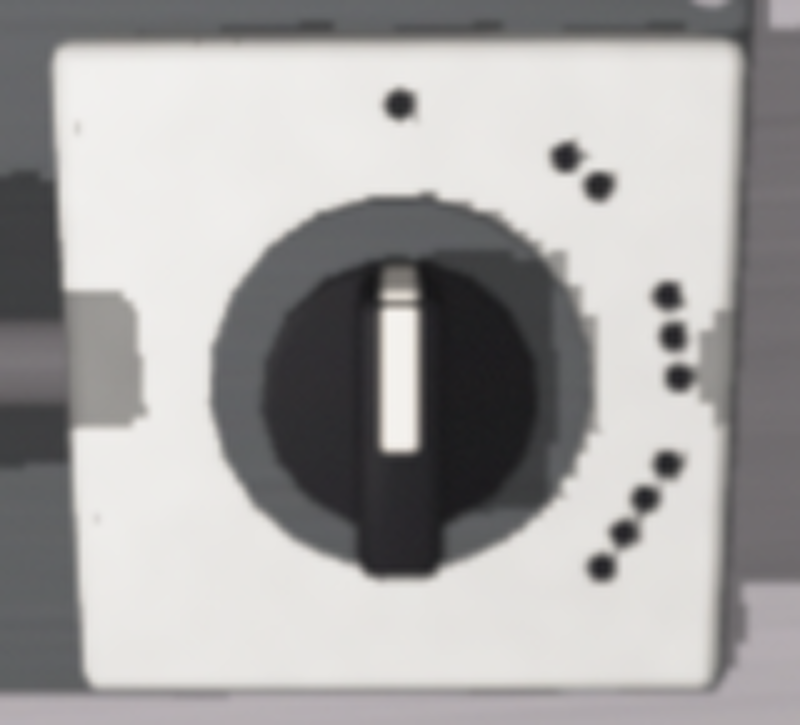

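```bash
python3 -m jog '[[1,0.03,0,0,0],[1,0.06,0,0,0],[1,0.09,0,0,0],[1,0.115,0,0,0],[1,0.135,0,0,0],[1,0.147,0,0,0],[1,0.152,0,0,0],[1,0.152,0,0,0],[0.3,0.152,0,0,0],[-0.4,0.152,0,0,0],[-1,0.152,0,0,0],[-1,0.152,0,0,0],[-1,0.152,0,0,0],[-1,0.152,0,0,0],[-1,0.152,0,0,0],[-1,0.152,0,0,0]]' 30
```

```text
time_s: 3.1
position: [0.5551, 0.0562, 0.0936]
tool_rot: [[0.0, -0.998, 0.063], [0.0, 0.063, 0.998], [-1.0, -0.0, 0.0]]
ft_force: [-0.8, 2.3, 5.6]
grip_width: 0.0133
```

```bash
python3 -m jog '[[-1,0,0,0,0.1],[-1,0,0,0,0.2],[-1,0,0,0,0.3],[-1,0,0,0,0.4],[-1,0,0,0,0.5],[-1,0,0,0,0.6],[-1,0,0,0,0.7],[-1,0,0,0,0.8],[-1,0,0,0,0.9],[-1,0,0,0,1.0],[-1,0,0,0,1.1],[-1,0,0,0,1.2],[-1,0,0,0,1.3],[-1,0,0,0,1.396],[-1,0,0,0,1.396],[-1,0,0,0,1.396],[-1,0,0,0,1.396]]'
python3 - <<'E'
from h import *
m=env.camera_model("wrist");im=env.get_image("wrist")[:,:,::-1]
cv2.imwrite("pics/w2.png",im)
print(env.observe()["wrist_torque"],env.observe()["q"])
E
```

```text
time_s: 4.8
position: [0.5547, 0.0558, 0.0936]
tool_rot: [[-0.001, -0.112, 0.994], [-0.0, 0.994, 0.112], [-1.0, -0.0, -0.001]]
ft_force: [-3.4, -0.0, 6.8]
grip_width: 0.0135
[-0.00251093  0.62344327  0.00288826] [-6.40955975e+00  3.13858871e+01  8.57105661e+01 -3.11741826e-02
  6.29391577e+01 -1.28152100e+01]
```

View pics/w2.png

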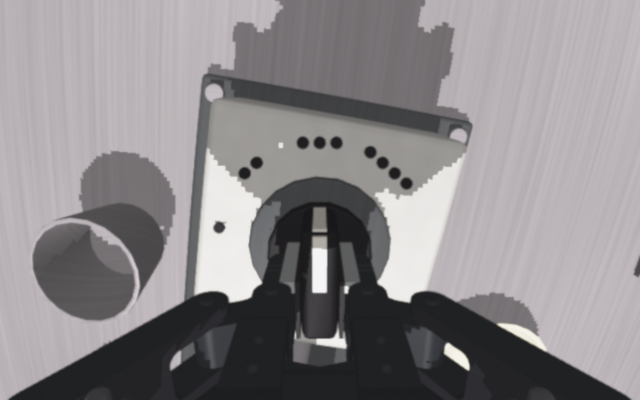

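```bash
python3 -m jog '[[-0.5,0,0,0,0],[0,0,0,0,0],[0.5,0,0,0,0],[1,0,0,0,0],[1,0,0,0,0],[1,0,0,0,0],[1,-0.01,0,0,0],[1,-0.03,0,0,0],[1,-0.06,0,0,0],[1,-0.1,0,0,0],[1,-0.14,0,0,0],[1,-0.18,0,0,0],[1,-0.21,0,0,0],[1,-0.22,0,0,0],[1,-0.22,0,0,0],[1,-0.22,0,0,0]]'
python3 - <<'E'
from h import *
s=env.observe()
for n in ["wrist","side","scene"]:
    m=env.camera_model(n);im=env.get_image(n)[:,:,::-1]
    cv2.imwrite(f"pics/{n}3.png",im)
    if n=="wrist": np.save("m3.npy",m,allow_pickle=True)
s=cv2.imread("pics/side3.png");crop(s,310,180,100,80,8,"s3a.png")
s=cv2.imread("pics/scene3.png");crop(s,250,180,100,75,8,"c3a.png")
E
```

```text
time_s: 6.45
position: [0.5546, 0.056, 0.312]
tool_rot: [[-0.002, -0.112, 0.994], [0.0, 0.994, 0.112], [-1.0, 0.001, -0.002]]
ft_force: [0.5, 1.0, -0.5]
grip_width: 0.0858
```

View pics/wrist3.png

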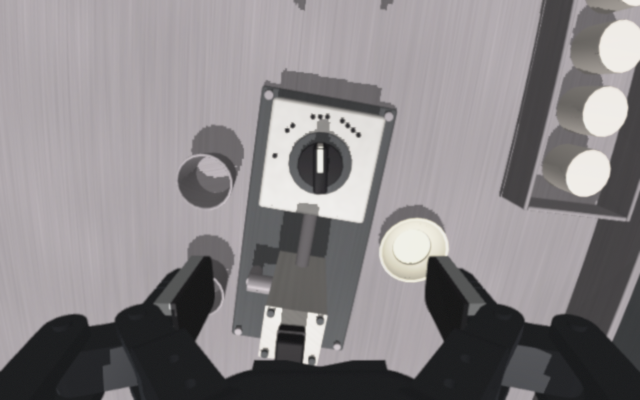

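View pics/s3a.png

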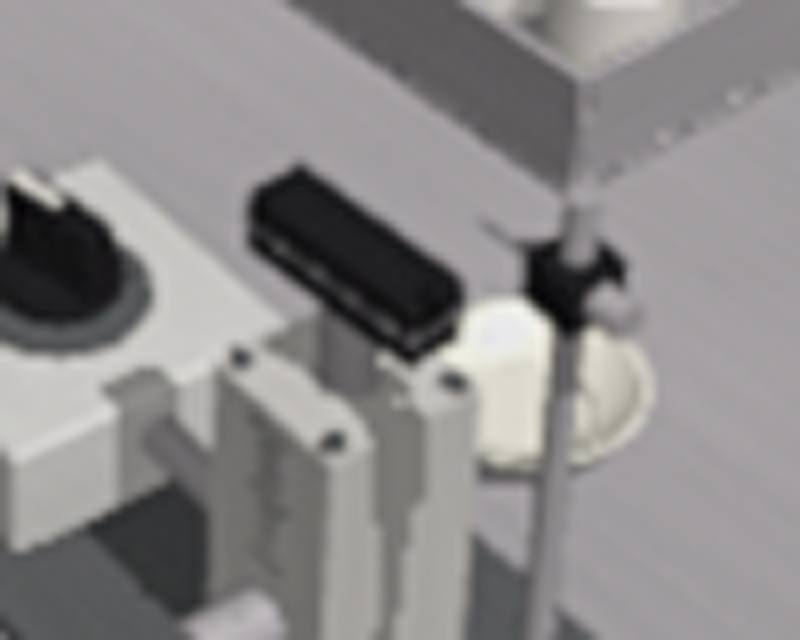

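View pics/c3a.png

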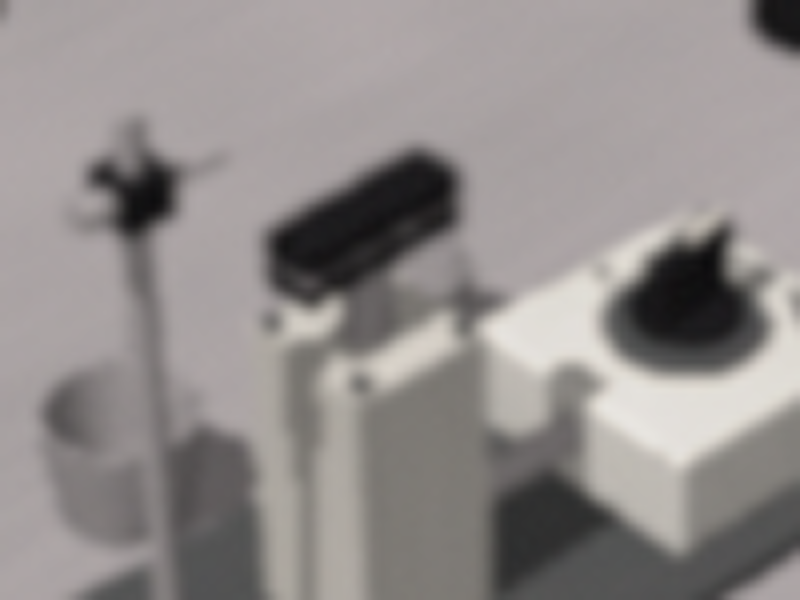

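```bash
python3 -m jog '[[1,-0.004,-0.03,-0.005,0.05],[1,-0.008,-0.07,-0.012,0.1],[1,-0.008,-0.11,-0.019,0.15],[1,-0.008,-0.14,-0.025,0.175],[1,-0.008,-0.157,-0.027,0.175],[1,-0.008,-0.157,-0.027,0.175],[1,-0.008,-0.157,-0.027,0.175],[1,-0.008,-0.157,-0.027,0.175]]'
python3 - <<'E'
from h import *
m=env.camera_model("wrist");im=env.get_image("wrist")[:,:,::-1]
cv2.imwrite(f"pics/w4.png",im);np.save("m4.npy",m,allow_pickle=True)
E
```

```text
time_s: 7.4
position: [0.5458, -0.1018, 0.3212]
tool_rot: [[-0.0, 0.061, 0.998], [0.0, 0.998, -0.061], [-1.0, 0.0, -0.0]]
ft_force: [0.0, 0.1, 0.1]
grip_width: 0.0855
```

View pics/w4.png

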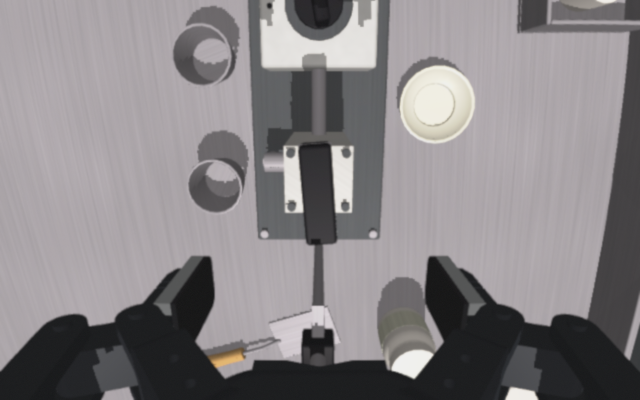

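```bash
python3 -m jog '[[1,0,-0.03,0,0],[1,0,-0.06,0,0],[1,0,-0.085,0,0],[1,0,-0.1,0,0],[1,0,-0.1,0,0],[1,0,-0.1,0,0],[1,0,-0.1,0,0]]'
python3 - <<'E'
from h import *
m=env.camera_model("wrist");im=env.get_image("wrist")[:,:,::-1]
cv2.imwrite(f"pics/w5.png",im);np.save("m5.npy",m,allow_pickle=True)
crop(im,230,50,180,150,4,"w5a.png")
im=cv2.imread("pics/w4.png");crop(im,270,130,100,110,5,"w4a.png");crop(im,270,220,100,110,5,"w4b.png")
E
```

```text
time_s: 8.15
position: [0.5396, -0.2015, 0.3215]
tool_rot: [[0.0, 0.062, 0.998], [0.0, 0.998, -0.062], [-1.0, 0.0, 0.0]]
ft_force: [0.3, 0.1, 0.1]
grip_width: 0.0855
```

View pics/w5a.png

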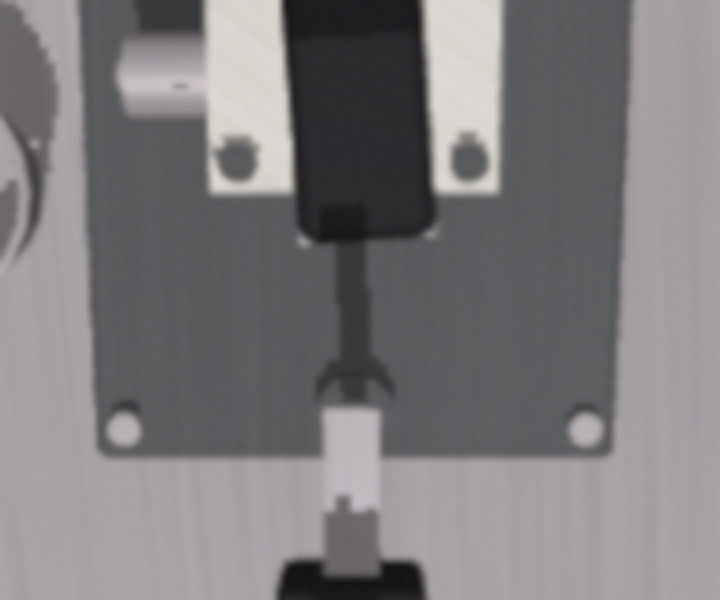

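View pics/w4a.png

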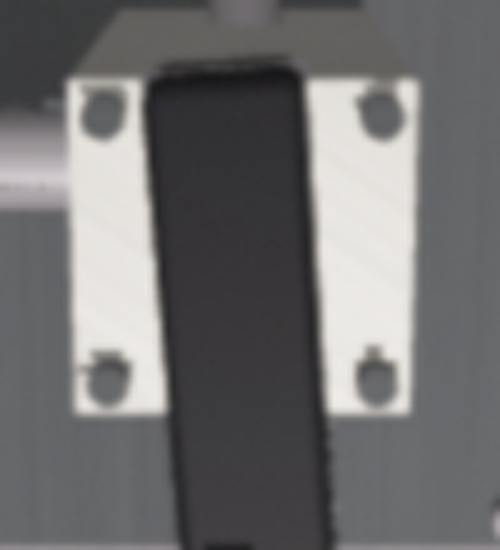

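View pics/w4b.png

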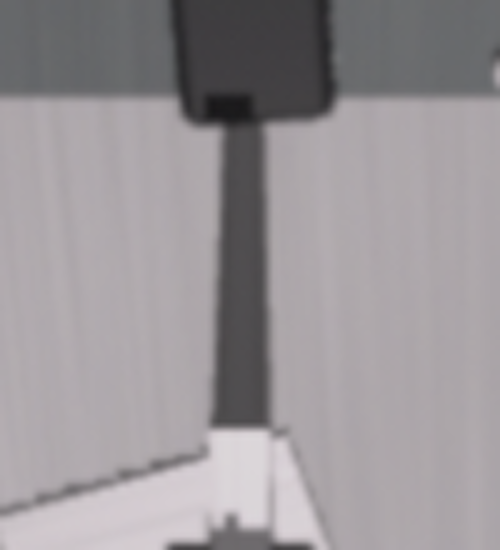

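```bash
python3 - <<'E'
from h import *
im=cv2.imread("pics/w4.png");im=cv2.convertScaleAbs(im,alpha=1.0)
a=im[285:325,295:345];cv2.imwrite("pics/w4c.png",cv2.resize(a,None,fx=14,fy=14,interpolation=cv2.INTER_NEAREST))
print(im[296:312,318].mean(1).round(),im[296:312,316].mean(1).round())
i5=cv2.imread("pics/w5.png");print(i5[144:160,317].mean(1).round())
m4=np.load("m4.npy",allow_pickle=True).item();m5=np.load("m5.npy",allow_pickle=True).item()
def tri(a,b):
    d1,d2=ray(m4,a),ray(m5,b);o1,o2=m4["origin"],m5["origin"]
    A=np.c_[d1,-d2];t=np.linalg.lstsq(A,o2-o1,rcond=None)[0];p1,p2=o1+t[0]*d1,o2+t[1]*d2
    return p1,p2-p1
for v in (304.6,305.6,306.6): print("tip",tri((318.2,v),(317.8,151.7)))
# screws/ block near corners / bar near end
print("block FL",tri((270+76/5,130+412/5),(230+208/4,50+193/4)))
print("block FR",tri((270+411/5,130+412/5),(230+499/4,50+193/4)))
print("bar FL",tri((270+183/5,220+122/5),(230+300/4,50+238/4)))
print("bar FR",tri((270+333/5,220+115/5),(230+436/4,50+230/4)))
for n,u in [("BL",(270+147/5,130+75/5)),("BR",(270+301/5,130+70/5)),("FL",(270+184/5,220+122/5)),("FR",(270+333/5,220+113/5))]: print(n,onz(m4,u,.198))
E
```

```text
[ 79.  79.  80.  80.  79.  80.  79.  79.  83. 130. 200. 216. 217. 217.
 217. 217.] [ 79.  78.  79.  78.  79.  79.  78.  79.  82. 129. 198. 215. 216. 216.
 216. 216.]
[ 57.  58.  57.  57.  57.  64.  79. 114. 157. 179. 183. 184. 184. 184.
 185. 185.]
tip (array([ 0.54145638, -0.16311132,  0.24267181]), array([-2.29755670e-04,  1.38906315e-05,  1.34721469e-06]))
tip (array([ 0.54147814, -0.16288102,  0.24421183]), array([-2.28560536e-04,  1.38211226e-05,  1.33979615e-06]))
tip (array([ 0.54149961, -0.16265365,  0.24573225]), array([-2.27379792e-04,  1.37524224e-05,  1.33247114e-06]))
block FL (array([ 0.51296671, -0.13196418,  0.13880867]), array([-2.98127459e-04,  1.78897218e-05,  3.04280662e-05]))
block FR (array([ 0.57347698, -0.13569514,  0.13858527]), array([-2.13400661e-04,  1.28736865e-05, -2.00553139e-05]))
bar FL (array([ 0.53377233, -0.14055633,  0.19467386]), array([-2.31799016e-04,  1.40307708e-05,  9.35231743e-06]))
bar FR (array([ 0.55661546, -0.14058803,  0.19512986]), array([ 3.29903516e-04, -2.17539053e-05,  1.71521965e-05]))
BL [ 0.53425664 -0.06447427  0.198     ]
BR [ 0.55566232 -0.06508698  0.198     ]
FL [ 0.53414223 -0.13915045  0.198     ]
FR [ 0.55656215 -0.13904075  0.198     ]
```

View pics/w4c.png

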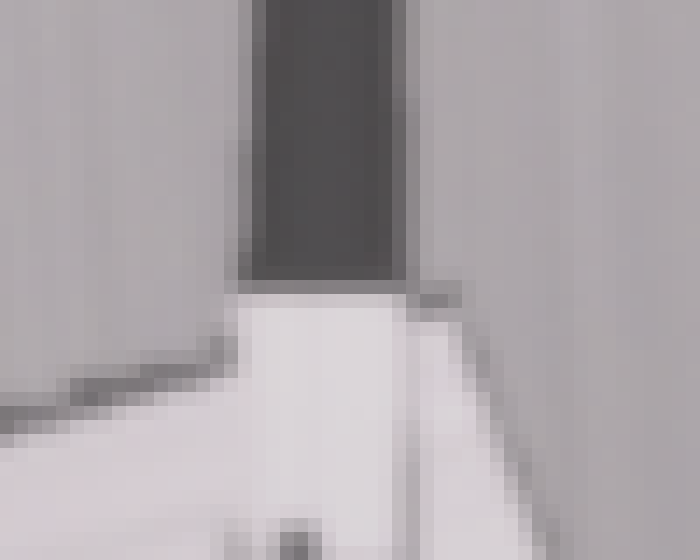

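```bash
python3 - <<'E'
from h import *
m4=np.load("m4.npy",allow_pickle=True).item();m5=np.load("m5.npy",allow_pickle=True).item()
def tri(a,b):
    d1,d2=ray(m4,a),ray(m5,b);o1,o2=m4["origin"],m5["origin"]
    A=np.c_[d1,-d2];t=np.linalg.lstsq(A,o2-o1,rcond=None)[0];p1,p2=o1+t[0]*d1,o2+t[1]*d2
    return (p1+p2)/2
print("tip top",tri((317.8,305.26),(317.4,151.15)))
i4=cv2.imread("pics/w4.png").mean(2);i5=cv2.imread("pics/w5.png").mean(2)
def edge(col,lo,hi):
    c=col[lo:hi];d=np.abs(np.diff(c));k=d.argmax();s=slice(max(0,k-2),k+3);return lo+(d[s]*(np.arange(len(d))[s]+.5)).sum()/d[s].sum()
for u4,u5 in [(287.5,285),(348,350)]:
    a=edge(i4[:,int(round(u4))],205,220);b=edge(i5[:,int(round(u5))],88,106);print(a,b,"block front edge",tri((u4,a),(u5,b)))
a=edge(i4[130:160,328],0,30)
# bar sides at several rows, view 4
for v in (155,175,195,225): 
    r=i4[v];L=edge(r,290,312);R=edge(r,322,342);print(v,L,R,onz(m4,((L+R)/2,v),.198),onz(m4,(L,v),.198)[0]-onz(m4,(R,v),.198)[0])
# tip vs stereo side/scene
for n,u in [("side",(370.6-.4,207.5-.4)),("scene",(278.1-.4,199.4-.4))]:
    m=env.camera_model(n);print(n,proj(m,[.5414,-.163,.2425]),u)
E
```

```text
tip top [ 0.54114206 -0.16252606  0.24433778]
212.19849246231155 97.88933333333334 block front edge [ 0.51515511 -0.13181476  0.1390737 ]
212.18421052631578 97.72994652406418 block front edge [ 0.5694586  -0.13503665  0.1392052 ]
155 298.1427255985267 331.37114337568056 [ 0.54446335 -0.07212072  0.198     ] -0.023217695202645827
175 299.85110294117646 332.6007194244604 [ 0.5445854  -0.08645902  0.198     ] -0.023220194437401198
195 301.6963963963964 333.63745704467357 [ 0.54469053 -0.10122385  0.198     ] -0.02299624277592438
225 303.67977528089887 335.6105527638191 [ 0.54471853 -0.12425623  0.198     ] -0.02355489339569583
side [[370.35087069 206.19277128]] (370.20000000000005, 207.1)
scene [[277.5323655  199.55845026]] (277.70000000000005, 199.0)
```

```bash
python3 -m jog '[[1,0,0.03,0,-0.02],[1,0,0.06,-0.001,-0.04],[1,0,0.085,-0.001,-0.06],[1,0,0.099,-0.001,-0.06],[1,0,0.099,-0.001,-0.06],[1,0.02,0.099,-0.001,-0.06],[1,0.05,0.099,-0.001,-0.06],[1,0.08,0.099,-0.001,-0.06],[1,0.11,0.099,-0.001,-0.06],[1,0.13,0.099,-0.001,-0.06],[1,0.141,0.099,-0.001,-0.06],[1,0.141,0.099,-0.001,-0.06],[1,0.141,0.099,-0.001,-0.06]]' 50
python3 - <<'E'
from h import *
print(env.observe()["position"],env.observe()["tool_rot"][:,2])
m=env.camera_model("wrist");im=env.get_image("wrist")[:,:,::-1]
cv2.imwrite("pics/w6.png",im)
E
```

```text
time_s: 9.5
position: [0.5451, -0.1045, 0.1812]
tool_rot: [[0.001, 0.003, 1.0], [-0.001, 1.0, -0.003], [-1.0, -0.001, 0.001]]
ft_force: [-0.5, -0.4, 1.1]
grip_width: 0.0855
[ 0.54508188 -0.10451758  0.18120489] [ 0.99999329 -0.00342372  0.00129985]
```

View pics/w6.png

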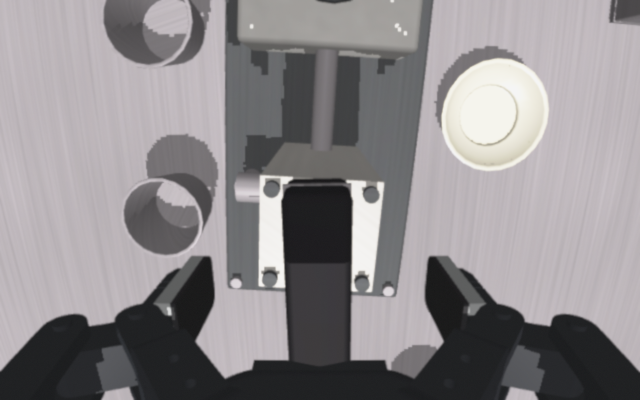

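```bash
python3 -m jog '[[0.5,0,0,0,0],[0,0,0,0,0],[-0.5,0,0,0,0],[-1,0,0,0,0],[-1,0,0,0,0],[-1,0,0,0,0],[-1,0,0,0,0],[-1,0,0,0,0]]' 50
python3 - <<'E'
from h import *
s=env.observe();print(s["ft_force"],s["wrist_torque"],s["position"])
E
```

```text
time_s: 10.35
position: [0.5447, -0.104, 0.1806]
tool_rot: [[0.0, 0.003, 1.0], [-0.0, 1.0, -0.003], [-1.0, -0.0, 0.0]]
ft_force: [-0.8, 0.3, 5.2]
grip_width: 0.0234
[-0.75673981  0.28266427  5.17343417] [0.06890749 0.23723565 0.01072071] [ 0.54474127 -0.10401177  0.18062119]
```

```bash
python3 -m jog '[[-1,-0.003,0,0,0],[-1,-0.006,0,0,0],[-1,-0.01,0,0,0],[-1,-0.014,0,0,0],[-1,-0.018,0,0,0],[-1,-0.022,0,0,0],[-1,-0.026,0,0,0],[-1,-0.03,0,0,0],[-1,-0.034,0,0,0],[-1,-0.038,0,0,0],[-1,-0.042,0,0,0],[-1,-0.046,0,0,0],[-1,-0.049,0,0,0],[-1,-0.052,0,0,0],[-1,-0.052,0,0,0],[-1,-0.052,0,0,0]]'
python3 - <<'E'
from h import *
s=env.observe();print(s["ft_force"],s["wrist_torque"],s["position"])
for n in ["side","scene"]:
    im=env.get_image(n)[:,:,::-1];cv2.imwrite(f"pics/{n}7.png",im)
s=cv2.imread("pics/side7.png");crop(s,325,175,80,70,10,"s7a.png")
s=cv2.imread("pics/scene7.png");crop(s,250,170,80,60,10,"c7a.png")
m=env.camera_model("wrist");cv2.imwrite("pics/w7.png",env.get_image("wrist")[:,:,::-1])
E
```

```text
time_s: 11.95
position: [0.5446, -0.1039, 0.2322]
tool_rot: [[-0.0, 0.003, 1.0], [0.0, 1.0, -0.003], [-1.0, 0.0, -0.0]]
ft_force: [0.2, 0.6, -4.5]
grip_width: 0.0232
[ 0.18637881  0.61996139 -4.49981258] [ 0.00548611  0.00309322 -0.01058565] [ 0.54460396 -0.10394352  0.23224869]
```

View pics/s7a.png

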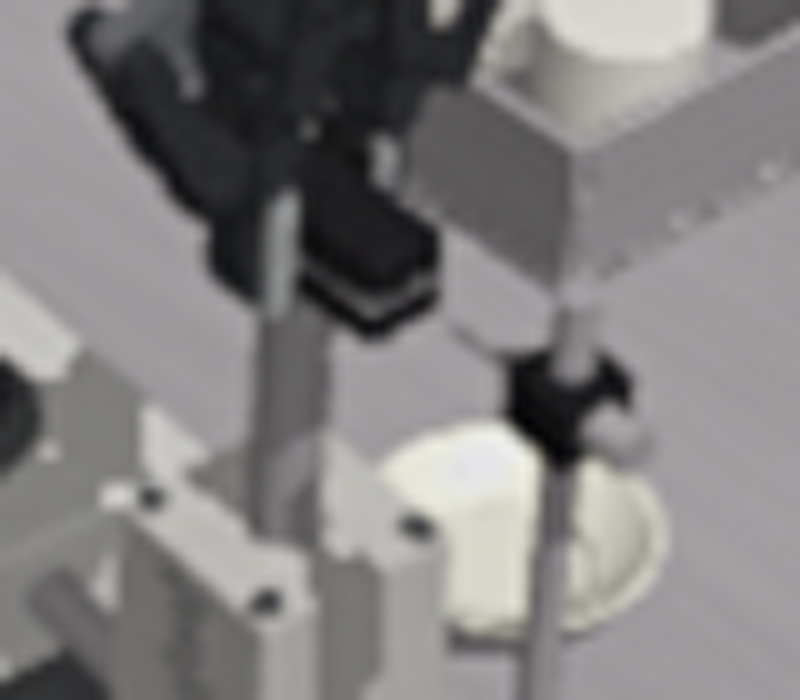

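View pics/c7a.png

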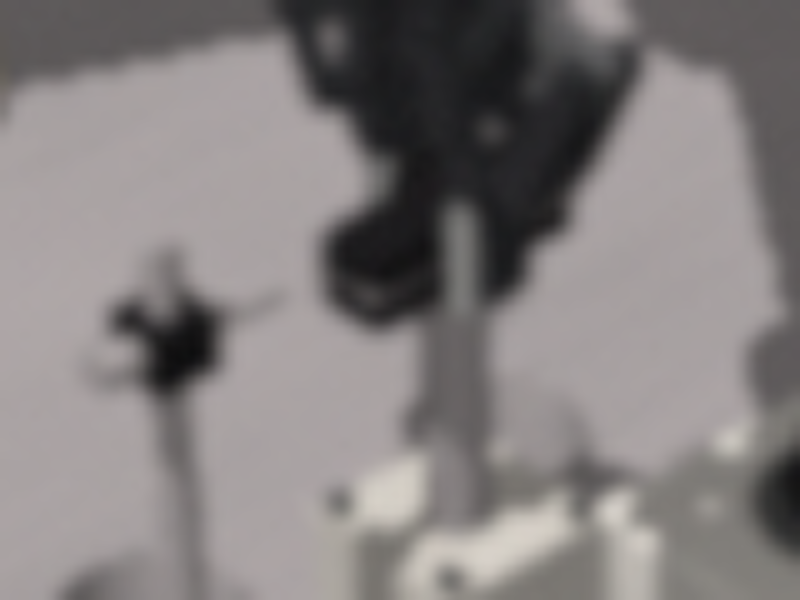

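View pics/w7.png

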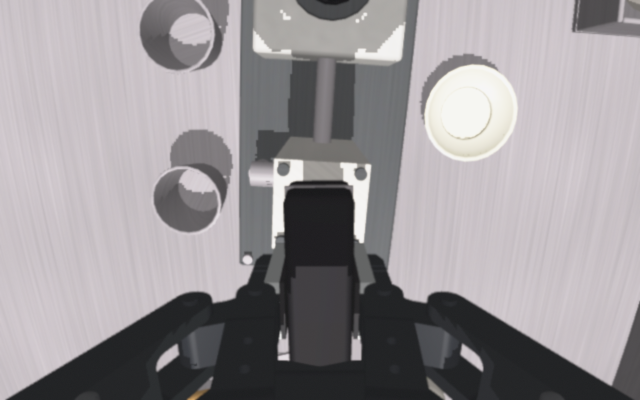

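```bash
python3 - <<'E'
from h import *
c=lambda x,y,s,ox,oy:np.array([(x+.5)/s-.5+ox,(y+.5)/s-.5+oy])
FL=np.array([.5327,-.1405]);FR=np.array([.5567,-.1405]);BL=np.array([.5325,-.0645]);BR=np.array([.5565,-.0645])
T=np.array([.5412,-.163])
def P(m,xy,z): return proj(m,[xy[0],xy[1],z])[0]
m=env.camera_model("side")
print("side bias at start FL",c(408,332,8,310,180)-P(m,FL,.185), "BL",c(253,236,8,310,180)-P(m,BL,.185))
print("now FL obs",c(372,303,10,325,175),"FR",c(438,272,10,325,175))
for h in (.234,.237,.240): print(h,P(m,FL,h),P(m,FR,h))
print("tip obs",c(452,325,10,325,175),c(485,220,8,310,180),[P(m,T,z) for z in (.240,.243,.246)])
m=env.camera_model("scene")
print("scene FL",c(370,293,10,250,170)-P(m,FR,.2366),"start",c(313,280,8,250,180)-P(m,FR,.185))
print("tip obs",c(283,294,10,250,170),[P(m,T,z) for z in (.240,.243,.246)])
for n,a in (("side3",(345,200,30,30)),("side7",(345,190,30,30)),("scene7",(270,190,30,30)),("scene3",(270,190,35,30))):
    im=cv2.imread(f"pics/{n}.png");x,y,w,h=a
    cv2.imwrite(f"pics/z_{n}.png",cv2.resize(im[y:y+h,x:x+w],None,fx=18,fy=18,interpolation=cv2.INTER_NEAREST))
E
python3 -c "
import cv2,numpy as np
a=[cv2.resize(cv2.imread(f'pics/z_{n}.png'),(390,290),interpolation=cv2.INTER_NEAREST) for n in ('side3','side7','scene3','scene7')]
cv2.imwrite('pics/z.png',np.vstack([np.hstack(a[:2]),np.hstack(a[2:])]))"
```

```text
side bias at start FL [ 0.92737956 -0.61093281] BL [2.31836523 3.01421036]
now FL obs [361.75 204.85] FR [368.35 201.75]
0.234 [360.67486404 205.7563652 ] [368.22136196 201.67750756]
0.237 [360.74043214 204.75159499] [368.29950951 200.67670292]
0.24 [360.80622743 203.74322259] [368.37792455 199.67235305]
tip obs [369.75 207.05] [370.1875 207.0625] [array([370.21756721, 207.07337391]), array([370.30126453, 206.058227  ]), array([370.38525563, 205.03939387])]
scene FL [-1.28346858 -1.39735995] start [ 0.08312494 -1.34041571]
tip obs [277.85 198.95] [array([277.53348267, 200.31205045]), array([277.47210799, 199.37201061]), array([277.41059541, 198.42915491])]
```

View pics/z.png

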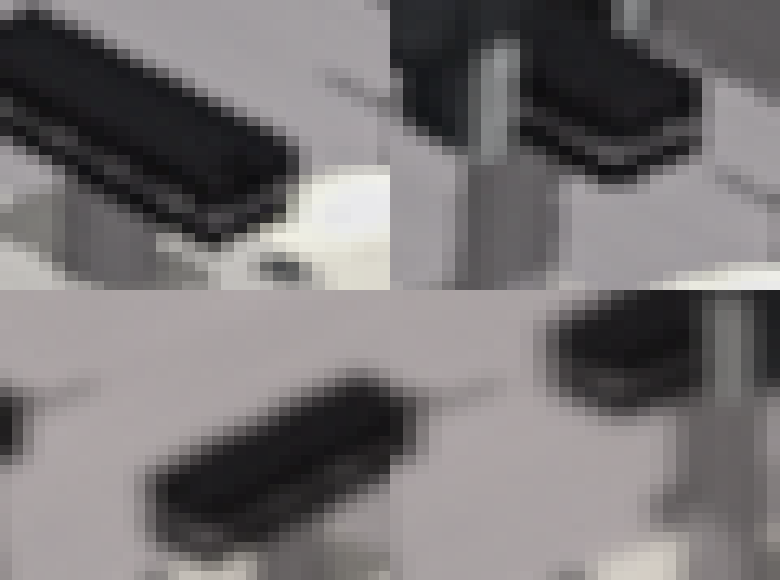

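```bash
python3 - <<'E'
from h import *
FL=np.array([.5327,-.1405]);FR=np.array([.5567,-.1405]);T=np.array([.5412,-.163])
P=lambda m,xy,z: proj(m,[xy[0],xy[1],z])[0]
m=env.camera_model("side")
b=[np.array([360.9,222.05])-P(m,FL,.185),np.array([362.0,205.5])-P(m,FL,.2366),np.array([366,219.9])-P(m,FR,.185)*1,np.array([367.6,203.25])-P(m,FR,.2366)]
print(np.round(b,2)); t=np.array([369.6,207.0])
for z in (.237,.24,.243,.246): print(z,t-P(m,T,z))
m=env.camera_model("scene")
print(np.array([287.9,215.35])-P(m,FR,.185),np.array([286.8,199.3])-P(m,FR,.2366))
for z in (.237,.24,.243,.246): print(z,np.array([278,199.])-P(m,T,z))
E
```

```text
[[ 1.26  0.38]
 [ 1.27  0.61]
 [-0.98  2.36]
 [-0.69  2.44]]
0.237 [-0.53416218 -1.08485391]
0.24 [-0.61756721 -0.07337391]
0.243 [-0.70126453  0.941773  ]
0.246 [-0.78525563  1.96060613]
[-0.70437506 -0.55291571] [-1.03346858 -0.94735995]
0.237 [ 0.40528032 -2.24928429]
0.24 [ 0.46651733 -1.31205045]
0.243 [ 0.52789201 -0.37201061]
0.246 [0.58940459 0.57084509]
```

```bash
python3 -m jog '[[-1,-0.002,0,0,0],[-1,-0.004,0,0,0],[-1,-0.006,0,0,0],[-1,-0.0065,0,0,0],[-1,-0.0065,0,0,0],[-1,-0.0065,0,0,0],[-1,-0.0065,0,0,0],[-1,-0.0065,0,0,0]]'
python3 - <<'E'
from h import *
s=env.observe();print(s["ft_force"],s["wrist_torque"],s["position"])
a=[]
for n,b in (("side",(340,185,40,30)),("scene",(265,185,40,30))):
    im=np.mean([env.get_image(n).astype(float) for _ in range(4)],0)[:,:,::-1].astype(np.uint8);cv2.imwrite(f"pics/{n}8.png",im)
    x,y,w,h=b;a.append(cv2.resize(im[y:y+h,x:x+w],None,fx=10,fy=10,interpolation=cv2.INTER_NEAREST))
cv2.imwrite("pics/z8.png",np.hstack(a)); print(env.observe()["position"],env.observe()["time_s"])
E
```

```text
time_s: 12.9
position: [0.5446, -0.104, 0.2387]
tool_rot: [[-0.0, 0.003, 1.0], [0.0, 1.0, -0.003], [-1.0, 0.0, -0.0]]
ft_force: [0.5, 0.9, -5.5]
grip_width: 0.0234
[ 0.48033957  0.89098116 -5.50064145] [-0.00397698  0.01893124 -0.057573  ] [ 0.54460869 -0.10395108  0.23874535]
[ 0.54464328 -0.10396974  0.2388365 ] 13.3
```

View pics/z8.png

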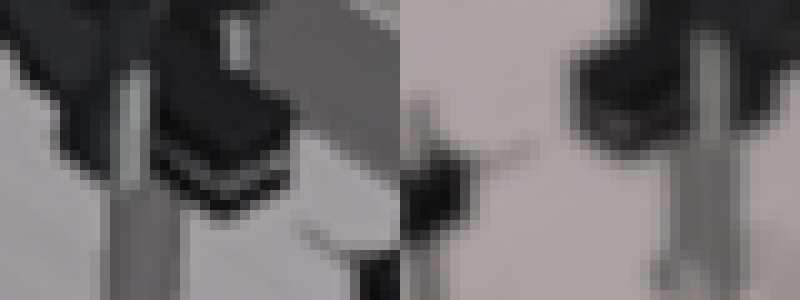

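View pics/side8.png

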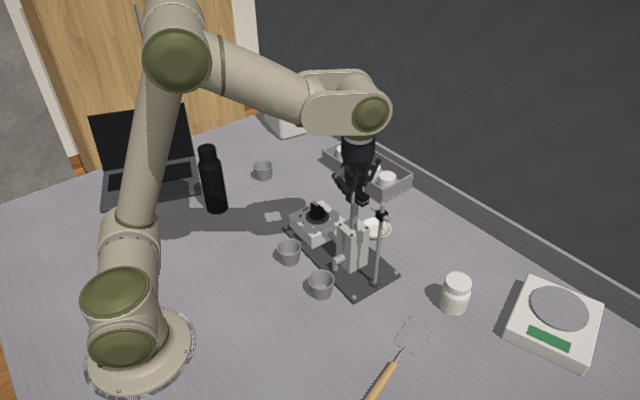

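```bash
python3 - <<'E'
from h import *
for n in("side","scene"):
    m=env.camera_model(n)
    for z in (.240,.243,.246): print(n,z,proj(m,[[.5412,-.163,.243]])-proj(m,[[.5447,-.1405,z]]), proj(m,[[.5412,-.163,.243]])-proj(m,[[.5567,-.1405,z]]), proj(m,[[.5412,-.163,.243]])-proj(m,[[.5327,-.1405,z]]))
E
```

```text
side 0.24 [[5.68788698 4.36185041]] [[1.92333998 6.38587396]] [[9.4950371  2.31500442]]
side 0.243 [[5.61545772 5.37181555]] [[1.84465613 7.39378731]] [[9.4290135  3.32699777]]
side 0.246 [[5.54277826 6.38539142]] [[1.76570215 8.4052825 ]] [[9.36276043 4.34263097]]
scene 0.24 [[-7.27788103  1.93688877]] [[-10.30952803   0.18453005]] [[-4.28357666  3.66792476]]
scene 0.243 [[-7.22790597  2.87190403]] [[-10.26368587   1.12269086]] [[-4.22958604  4.59978237]]
scene 0.246 [[-7.17782138  3.80968503]] [[-10.21774271   2.06364917]] [[-4.17547783  5.53437432]]
```

```bash
python3 - <<'E'
from rig import env
print(env.close_job()); print(env.observe()["position"],env.observe()["grip_width"])
E
```

```text
the job is handed in; nothing more can be done
None
the job is handed in; nothing more can be done
```

I turned the selector clockwise to the three-pip mark. I then pulled the piston straight up 58 mm and handed the job in at about 13.3 s, still gripping the crossbar and holding it still.

- **Selector:** after I let go, the wrist picture showed the stripe on the three pips.
- **Height:** the steel line is at about 243.2 mm, based on the measured lift from its known start height. Two wrist views put the pointer tip at about 243 mm. The final side and scene pictures agree to within about 1.5 mm, which is as fine as they can resolve. The side view's own readings leaned in opposite directions, about 1.5 mm each.
- **Piston:** side forces at the wrist stayed under about 1 N in the readings I took during the pull. The grip did not slip, and about 57 mm of the rod should still be in the bore.
- **Other things on the bench:** nothing looked disturbed in the final side picture, including the pointer and cups.

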